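Find the wheel with bearing play and mark its stand

TASK

One of the three blue wheels has play in its bearing. Rock the wheels at the top of the rim, gently, first fully to the robot's left and then fully to its right, until you have felt which one is loose; leave that one tipped to the right and put the red ring over the marker post of that stand so that it lies flat on the base. Leave all the other things where they are.

Things in the scene. Friction and masses are not known exactly. Their poses are not given: they have to be found in the camera images.
- stand_p: One of three look-alike wheel stands, fixed to the table: grey base 12 mm thick, 90 mm wide, with a 50 mm wide tongue to its own -x for the marker post; two uprights at own y = +-28 to +-36 mm, 112 mm high, hold the axle 100 mm up. Origin: underside of the base, below the wheel's middle. Own y = along the axle, to the robot's left; x in the wheel's plane; z up.
- wheel_p: Blue wheel of stand_p, 140 mm across, 14 mm thick, origin at its centre; spins freely. Sound bearing: the rim resists a sideways push at once, 10 N/mm. The one with play (any of the three, not told by name or look): the rim top goes 4 mm either way at about 1 N to a hard stop, and stays where left. Over 20 N on a wheel, pinching included, spoils it: push one side, slowly, stop at about 5 N.
- rim_p (a point): Topmost point of the rim of wheel_p, mid-thickness, 170 mm above the table at rest; tips sideways with the wheel about its centre but does not spin with it. Nothing of the stand but the wheel reaches higher than 115 mm.
- post_p (a point): Foot of the brass marker post of stand_p, on the top face of its base (12 mm above the table), 135 mm from the axle towards the stand's own -x. The post is 10 mm thick, upright, its top 43 mm above this point.
- stand_q: One of three look-alike wheel stands, fixed to the table: grey base 12 mm thick, 90 mm wide, with a 50 mm wide tongue to its own -x for the marker post; two uprights at own y = +-28 to +-36 mm, 112 mm high, hold the axle 100 mm up. Origin: underside of the base, below the wheel's middle. Own y = along the axle, to the robot's left; x in the wheel's plane; z up.
- wheel_q: Blue wheel of stand_q, 140 mm across, 14 mm thick, origin at its centre; spins freely. Sound bearing: the rim resists a sideways push at once, 10 N/mm. The one with play (any of the three, not told by name or look): the rim top goes 4 mm either way at about 1 N to a hard stop, and stays where left. Over 20 N on a wheel, pinching included, spoils it: push one side, slowly, stop at about 5 N.
- rim_q (a point): Topmost point of the rim of wheel_q, mid-thickness, 170 mm above the table at rest; tips sideways with the wheel about its centre but does not spin with it. Nothing of the stand but the wheel reaches higher than 115 mm.
- post_q (a point): Foot of the brass marker post of stand_q, on the top face of its base (12 mm above the table), 135 mm from the axle towards the stand's own -x. The post is 10 mm thick, upright, its top 43 mm above this point.
- stand_r: One of three look-alike wheel stands, fixed to the table: grey base 12 mm thick, 90 mm wide, with a 50 mm wide tongue to its own -x for the marker post; two uprights at own y = +-28 to +-36 mm, 112 mm high, hold the axle 100 mm up. Origin: underside of the base, below the wheel's middle. Own y = along the axle, to the robot's left; x in the wheel's plane; z up.
- wheel_r: Blue wheel of stand_r, 140 mm across, 14 mm thick, origin at its centre; spins freely. Sound bearing: the rim resists a sideways push at once, 10 N/mm. The one with play (any of the three, not told by name or look): the rim top goes 4 mm either way at about 1 N to a hard stop, and stays where left. Over 20 N on a wheel, pinching included, spoils it: push one side, slowly, stop at about 5 N.
- rim_r (a point): Topmost point of the rim of wheel_r, mid-thickness, 170 mm above the table at rest; tips sideways with the wheel about its centre but does not spin with it. Nothing of the stand but the wheel reaches higher than 115 mm.
- post_r (a point): Foot of the brass marker post of stand_r, on the top face of its base (12 mm above the table), 135 mm from the axle towards the stand's own -x. The post is 10 mm thick, upright, its top 43 mm above this point.
- ring_red: Red plastic marker ring, 36 mm outside, 20 mm bore, 20 mm tall, 30 g, lying flat on the dark wooden board (250 x 70 mm, 12 mm thick, on the robot's left). Origin: centre of its underside, z along its bore. The three rings lie 80 mm apart and may have swapped places.
- ring_white: White plastic marker ring, 36 mm outside, 20 mm bore, 20 mm tall, 30 g, lying flat on the dark wooden board (250 x 70 mm, 12 mm thick, on the robot's left). Origin: centre of its underside, z along its bore. The three rings lie 80 mm apart and may have swapped places. Leave it alone.
- ring_yellow: Yellow plastic marker ring, 36 mm outside, 20 mm bore, 20 mm tall, 30 g, lying flat on the dark wooden board (250 x 70 mm, 12 mm thick, on the robot's left). Origin: centre of its underside, z along its bore. The three rings lie 80 mm apart and may have swapped places. Leave it alone.
- multimeter: Black multimeter, 150 x 100 x 60 mm, origin under its centre. A bystander.
- jar: Amber glass jar with white cap, 70 mm across, 110 mm tall, origin under its centre. A bystander.
- battery: Green and black battery cell standing up, 26 mm across, 51 mm tall, origin under its centre. A bystander.
- screwdriver: Orange-handled screwdriver lying on the table beyond the stands. A bystander.
- wood_block: Loose wooden block, 100 x 50 x 35 mm, origin under its centre. A bystander.
Not all that is in view belongs to the job. Several things have the shape of the ring_red; the one meant has the colours described above.

How it is judged:
By the outcome, as a careful person would: the job done as asked, in the order asked, and still so for the second after the job is handed in, with the robot touching nothing.
It also fails if it takes over 72 s, if anything falls off the work surface, if the arm or the gripper's body presses on something with over 40 N, if the wrist force passes 120 N, or if a joint passes its speed limit or range.

ROBOT

A 7-joint arm with a two-finger parallel gripper is mounted at the origin on the work surface. World frame = base frame: x ahead of the robot, y to its left, z up, the work surface at z = 0. Lengths are in m, angles in rad, forces in N, time in s.
With the tool pointing down it reaches from about 0.4 to 0.85 m from the base axis. Payload 6.9 kg.
Tool frame: the origin (TCP) lies at the very end of the fingers, on their centre line; the grasp point (between the pads) lies 19 mm behind it; z points along the fingers, y is the line along which they close (so a half turn about z gives the same grasp; the last joint's range is limited). The gripper opens to 85 mm and grips with 20 to 120 N. Pads are 22 mm wide; open, the fingers measure 114 mm over their backs; the gripper's body (76 mm by 85 mm) begins 54 mm behind the grasp point. The pads swing forward as they close: fully open they stand 13 mm farther back than shut.
Start: joints at [-1.19, 0.507, -0.238, 1.5, 0.126, 1.149, -0.155], TCP at [0.17, 0.602, 0.231] pointing down, gripper open.
Joint ranges: [-3.08, 3.08], [-0.24, 2.05], [-1.43, 1.35], [0, 2.5], [-1.52, 4.66], [0.17, 1.96], [-2.89, 2.89]. Speed limits (rad/s): [2.39, 2.39, 3.14, 3.14, 3.14, 3.14, 3.14].

INTERFACE

Orientations are given as [roll, pitch, yaw] about the fixed x, y, z axes, in that order (R = Rz(yaw) Ry(pitch) Rx(roll)).
In Python, from cell import ctrl, cams, workorder gives the robot as it stands.
- The arm moves only by the tool apply_moves, never from a script. Its argument "targets" is one flat list of numbers, 7 for each row, row after row: the turn, a rotation vector about the tool's x, y, z in degrees, then the shift along the tool's x, y, z in m, then the gripper's target within -1 to 1 (shut at 1, half-way at 0, fully open at -1). A call has exactly 8 rows; each row shifts and turns the commanded pose from where the row before left it, along the tool's axes as they then stand; what a row does not reach is not made up. A row lasts 1/8 s, in which the tool goes at most 62.5 mm and 10.7 degrees, less where a joint would pass 70% of its speed; a pose out of reach is approached as far as the arm can. A call with a gripper value outside its range is refused whole. The fingers move at their own pace and stop on an object; "force" is the grip in N (left out, the last holds). Time passes only in rows, so rows that do not move let the fingers close, or fill a call up. It gives the time, the measured TCP pose, the force, the opening and the grip force at its end, in the units of the state.
- ctrl.sense(): the state, without advancing time (a new reading comes with each control period).
- cams.read_camera(name): name is "scene" or "side" or "wrist"; returns (picture, depth): 400x640x3 uint8, blue, green, red; 400x640 float32, m along the optical axis (not along the pixel's ray), 0 where there is no reading.
- cams.get_calibration(name): a dict with "mtx" (3x3 intrinsics, pixels), "extrinsics" (4x4, takes a point from world to camera coordinates). Camera axes: x right, y down, z forward; pixel columns grow to the right and rows downward; lengths in m; the calibration is good to about 2 mm. A picture is of the moment at which its call begins: read the wrist's pose just before it. get_calibration takes no time and is no camera call; for the wrist camera it gives the pose at the moment of the call.
- workorder.sign_off(): hands the job in; it is judged then, once.
The state is a dict: "time_s": time; "qpos": joint angles; "joint_vel": joint speeds; "joint_efforts": joint torques, N m; "position": TCP position; "ee_rot": TCP orientation; "contact_force": force on the tool from outside, world axes, zero at the start; "torque": the same for the moment, N m; "gripper_width": finger opening in m; "gripper_force": force on a finger pad.
Only numpy, scipy, OpenCV 4.12 (cv2) and the standard library are available. Lean on these libraries where they do the work, as an engineer would, in place of code of your own. Each camera call takes 0.05 s, during which the arm holds its last target. There are 200 camera calls.

## Working session

There is one attempt and no reset: what is moved stays moved. The work goes in short steps, Python scripts to look and compute and a tool call to move; the robot and the scene stay as the last step left them, time stands still between calls to the robot, and variables do not carry over. Pictures are saved under pics/ and viewed, at most 10 in all, crops included, and the job is handed in when it is done.

Besides the shell and the picture viewer there is one more tool, called after ">>>" as a command line: name --argument value ..., lists and objects as JSON in quotes. apply_moves: Moves the arm, as the interface text tells. Its arguments: {"type":"object","properties":{"targets":{"type":"array","items":{"type":"number"}},"force":{"type":"number"}},"required":["targets"]}

```bash
mkdir -p pics; ls
cat > h.py <<'E'
import numpy as np, cv2
from cell import ctrl, cams, workorder
def shot(n):
    K=cams.get_calibration(n); im,d=cams.read_camera(n)
    return im,d,np.array(K["mtx"]),np.array(K["extrinsics"])
def cloud(d,M,E):
    v,u=np.mgrid[:d.shape[0],:d.shape[1]]
    P=np.stack([(u-M[0,2])/M[0,0]*d,(v-M[1,2])/M[1,1]*d,d],-1)
    W=(P-E[:3,3])@E[:3,:3]; W[d==0]=np.nan
    return W
E
python3 - <<'E'
from h import *
s=ctrl.sense();print({k:np.round(v,3) for k,v in s.items()})
a=[]
for n in("scene","side"):
    im,d,M,X=shot(n);cv2.imwrite(f"pics/{n}0.png",im);np.savez(f"{n}0.npz",im=im,d=d,M=M,X=X)
    print(n,np.round(-X[:3,:3].T@X[:3,3],3),(d>0).mean())
    W=cloud(d,M,X);h=cv2.cvtColor(im,cv2.COLOR_BGR2HSV)
    for nm,m in dict(blue=(h[...,0]>100)&(h[...,0]<130)&(h[...,1]>120)&(h[...,2]>60),red=((h[...,0]<6)|(h[...,0]>174))&(h[...,1]>150)&(h[...,2]>80),brass=(h[...,0]>15)&(h[...,0]<32)&(h[...,1]>90)&(h[...,2]>80)).items():
        c,l,st,ce=cv2.connectedComponentsWithStats(m.astype(np.uint8))
        for i in range(1,c):
            if st[i,4]>40:
                w=W[l==i];print(nm,st[i],np.round(np.nanmedian(w,0),3),np.round(np.nanpercentile(w,3,axis=0),3),np.round(np.nanpercentile(w,97,axis=0),3))
E
```

```text
pics
{'time_s': np.float64(0.0), 'qpos': array([-1.191,  0.508, -0.238,  1.501,  0.126,  1.149, -0.155]), 'joint_vel': array([-0.001, -0.001,  0.   ,  0.   , -0.002,  0.001,  0.001]), 'joint_efforts': array([-0.0000e+00, -6.2059e+01, -2.1870e+00, -2.4963e+01,  1.3000e-02,
        1.3000e-02, -0.0000e+00]), 'position': array([0.17 , 0.601, 0.23 ]), 'ee_rot': array([-3.14 ,  0.   ,  2.867]), 'contact_force': array([-0.139,  1.062,  0.39 ]), 'torque': array([0.068, 0.015, 0.074]), 'gripper_force': np.float64(0.0), 'gripper_width': np.float64(0.085)}
scene [1.123 0.287 1.208] 0.99600390625
blue [  87    0  126   68 5375] [-0.416 -1.676 -0.437] [-0.927 -1.688 -0.654] [-0.162 -1.663 -0.156]
blue [61 21 16 14 42] [-0.147 -1.993 -0.369] [-0.154 -2.073 -0.407] [-0.14  -1.873 -0.27 ]
blue [81 22 19 32 61] [-0.147 -1.831 -0.377] [-0.154 -1.863 -0.463] [-0.139 -1.811 -0.264]
blue [90 25 21 28 69] [-0.148 -1.748 -0.374] [-0.155 -1.775 -0.415] [-0.138 -1.698 -0.266]
blue [  34  118  103  103 5996] [ 0.747 -0.717  0.147] [ 0.621 -0.891  0.022] [ 0.856 -0.628  0.152]
blue [216 166  29  43 430] [ 0.5
[... 3547 characters left out ...]
17] [0.634 0.302 0.003] [ 0.57   0.278 -0.002] [0.653 0.362 0.015]
brass [241 313  62  42 194] [0.507 0.378 0.002] [ 0.406  0.365 -0.003] [0.587 0.393 0.009]
brass [291 321  11  17 119] [0.441 0.356 0.03 ] [0.191 0.328 0.011] [0.466 0.638 0.546]
brass [ 62 324  19  17  55] [0.948 0.639 0.001] [ 0.927  0.614 -0.003] [0.962 0.66  0.004]
brass [239 346  13  13  53] [0.521 0.453 0.   ] [ 0.507  0.434 -0.003] [0.537 0.469 0.003]
brass [  0 353  24  22  69] [0.988 0.769 0.001] [ 0.974  0.742 -0.002] [0.993 0.793 0.004]
brass [  0 370  26  24 150] [0.936 0.79  0.   ] [ 0.923  0.77  -0.003] [0.967 0.816 0.004]
brass [168 389  14  11  49] [0.584 0.618 0.001] [ 0.578  0.606 -0.002] [0.595 0.632 0.004]
```

Run:
```python
from h import *
a=np.load("scene0.npz");im=a["im"];W=cloud(a["d"],a["M"],a["X"])
c=cv2.resize(im[90:350,180:480],(800,600)[:1]+(600,),interpolation=cv2.INTER_CUBIC) if 0 else cv2.resize(im[110:335,180:480],(800,600),interpolation=cv2.INTER_CUBIC)
cv2.imwrite("pics/crop0.png",c)
# ray-top estimates: points near rim tops, and tall-narrow stuff height
for n in("scene","side"):
    a=np.load(n+"0.npz");W=cloud(a["d"],a["M"],a["X"]);h=cv2.cvtColor(a["im"],cv2.COLOR_BGR2HSV)
    b=(h[...,0]>100)&(h[...,0]<130)&(h[...,1]>120)
    for y in(-.295,-.1,.13):
        m=b&(abs(W[...,1]-y)<.04)&(W[...,2]>.03)&(W[...,0]>.4)&(W[...,0]<.75)
        w=W[m]; t=w[w[:,2]>.155]
        # top face centre + direction of wheel plane
        p=np.polyfit(t[:,0],t[:,1],1)
        print(n,y,len(t),np.round(t.mean(0),4),"x",np.round([w[:,0].min(),w[:,0].max()],3),"slope",np.round(p,3), "ymean",np.round(np.median(t[:,1]),4))
```

```text
scene -0.295 134 [ 0.5896 -0.2966  0.1643] x [0.514 0.656] slope [-0.017 -0.287] ymean -0.2963
scene -0.1 150 [ 0.61   -0.1014  0.1647] x [0.539 0.677] slope [-0.094 -0.044] ymean -0.1007
scene 0.13 143 [0.5686 0.1288 0.1653] x [0.497 0.633] slope [-0.092  0.181] ymean 0.1288
side -0.295 68 [ 0.5808 -0.2918  0.1656] x [0.549 0.651] slope [ 0.024 -0.306] ymean -0.2908
side -0.1 97 [ 0.5989 -0.0962  0.1646] x [0.542 0.673] slope [-0.034 -0.076] ymean -0.0962
side 0.13 83 [0.5702 0.133  0.1667] x [0.544 0.629] slope [-0.037  0.154] ymean 0.1344
```

View pics/scene0.png

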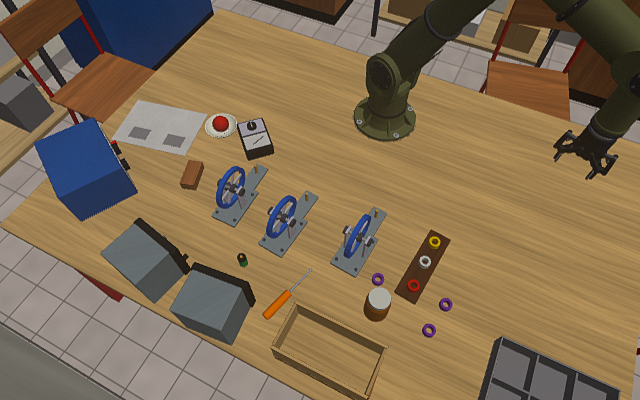

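View pics/crop0.png

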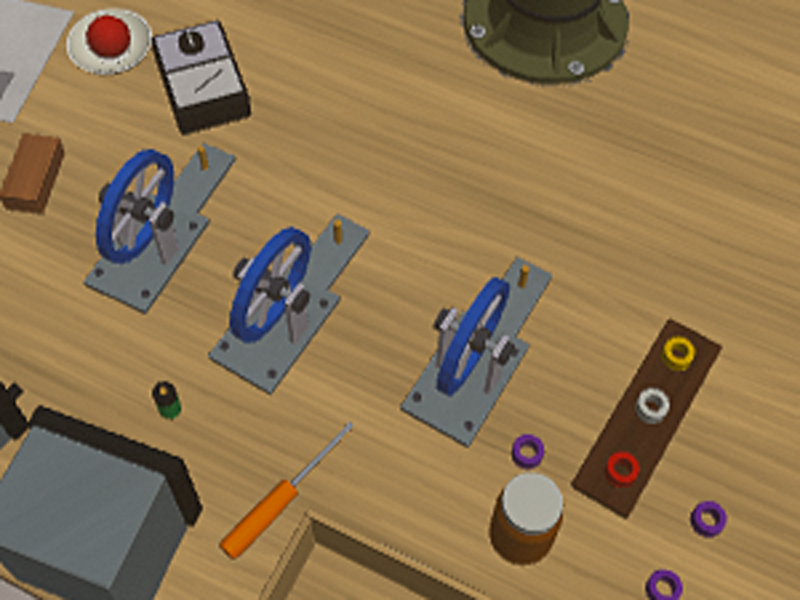

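Red candidates are at scene (413,285), on the dark board at [0.60, 0.33], and (220,123), the red ball on a plate. The one at (413,285) has the ring shape and lies on the board beside the white (424,262) and yellow (434,242) rings, so it is the ring meant. The enlarged crop shows it at (622,467). The purple rings are lookalikes. The wheels are at scene (231,188), (282,217) and (357,236).

```bash
cat >> h.py <<'E'
from scipy.spatial.transform import Rotation as Ro
def ray(u,v,z,M,X):
    d=X[:3,:3].T@np.linalg.solve(M,[u,v,1.]); c=-X[:3,:3].T@X[:3,3]
    return c+d*(z-c[2])/d[2]
def go(p,s=None):
    s=s or ctrl.sense(); R=Ro.from_euler("xyz",s["ee_rot"]).as_matrix()
    return R.T@(np.array(p)-s["position"])
E
python3 - <<'E'
from h import *
for n in("scene","side"):
    a=np.load(n+"0.npz");M,X=a["M"],a["X"];W=cloud(a["d"],M,X);h=cv2.cvtColor(a["im"],cv2.COLOR_BGR2HSV)
    for c in((.585,-.293),(.608,-.099),(.567,.131)):
        m=(abs(W[...,0]-c[0]+.135)<.03)&(abs(W[...,1]-c[1])<.04)&(W[...,2]>.03)&(W[...,2]<.07)
        w=W[m];v,u=np.nonzero(m)
        if len(w):
            i=v<=v.min()+1
            print(n,c,len(w),np.round(np.median(w,0),4),"top",u[i].mean(),v.min(),np.round(ray(u[i].mean(),v.min()+1,.055,M,X),4))
s=ctrl.sense()
R=Ro.from_euler("xyz",s["ee_rot"]).as_matrix();R=R@Ro.from_rotvec([0,0,-np.radians(11)]).as_matrix()
print(R.T@(np.array([.567,.131,.23])-s["position"]))
E
```

```text
scene (0.585, -0.293) 16 [ 0.4518 -0.2951  0.0487] top 255.0 165 [ 0.4525 -0.2949  0.055 ]
scene (0.608, -0.099) 17 [ 0.4759 -0.0885  0.0454] top 306.0 193 [ 0.4751 -0.0882  0.055 ]
scene (0.567, 0.131) 17 [0.4312 0.1411 0.0472] top 376.7142857142857 210 [0.4315 0.1416 0.055 ]
[-0.43499215 -0.43561355  0.00106387]
```

>>> apply_moves --targets '[0, 0, -5.5, 0, 0, 0, 0, 0, 0, -5.5, 0, 0, 0, 0, 0, 0, 0, -0.04, -0.04, 0, 0, 0, 0, 0, -0.04, -0.04, 0, 0, 0, 0, 0, -0.04, -0.04, 0, 0, 0, 0, 0, -0.04, -0.04, 0, 0, 0, 0, 0, -0.04, -0.04, 0, 0, 0, 0, 0, -0.04, -0.04, 0, 0]' --force 20

```text
time_s: 1.1
position: [0.3898, 0.3408, 0.2311]
ee_rot: [-3.141, -0.0, 3.059]
contact_force: [1.0, 1.0, -0.7]
gripper_width: 0.0429
gripper_force: 0.0
```

>>> apply_moves --targets '[0, 0, 0, -0.04, -0.04, 0, 0, 0, 0, 0, -0.04, -0.04, 0, 0, 0, 0, 0, -0.04, -0.04, 0, 0, 0, 0, 0, -0.04, -0.04, 0, 0, 0, 0, 0, -0.035, -0.035, 0, 0, 0, 0, 0, 0, 0, 0, 0, 0, 0, 0, 0, 0, 0, 0, 0, 0, 0, 0, 0, 0, 0]'

```text
time_s: 2.1
position: [0.5663, 0.1336, 0.2313]
ee_rot: [3.141, -0.001, 3.061]
contact_force: [-0.4, 0.5, -0.1]
gripper_width: 0.0427
gripper_force: 0.0
```

Run:
```python
from h import *
s=ctrl.sense();print({k:np.round(s[k],4) for k in("time_s","position","ee_rot","contact_force","gripper_width")})
im,d,M,X=shot("wrist");cv2.imwrite("pics/w1.png",im)
W=cloud(d,M,X);h=cv2.cvtColor(im,cv2.COLOR_BGR2HSV);b=(h[...,0]>100)&(h[...,0]<130)&(h[...,1]>120)&(W[...,2]>.16)
t=W[b];v,u=np.nonzero(b);print(len(t),np.round(t.mean(0),4),np.round(np.percentile(t,[2,98],axis=0),4),np.polyfit(t[:,0],t[:,1],1),u.mean(),v.mean())
print(go([.567,.131,.16],s))
```

```text
{'time_s': np.float64(2.1), 'position': array([0.5663, 0.1336, 0.2313]), 'ee_rot': array([ 3.1411e+00, -6.0000e-04,  3.0611e+00]), 'contact_force': array([-0.3777,  0.4921, -0.1447]), 'gripper_width': np.float64(0.0427)}
3183 [0.5815 0.0029 0.1668] [[ 0.5286 -0.1082  0.1603]
 [ 0.6347  0.1355  0.1712]] [-2.95701732  1.72258356] 172.35815268614513 238.38862708136978
[-0.00094393 -0.00253124  0.07125617]
```

View pics/w1.png

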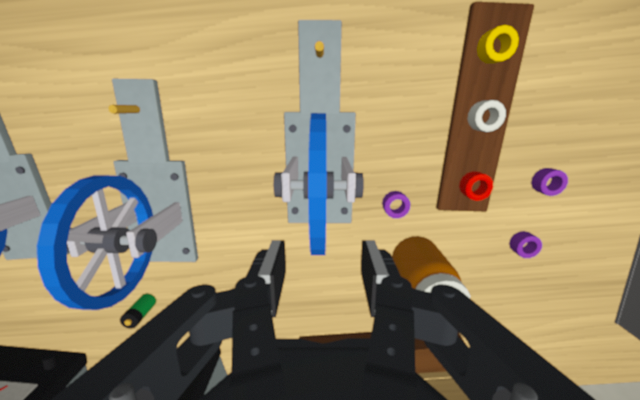

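The picture shows the wheel centred at about (317,185), lying between the open fingers (265 and 378). The posts are at (319,48) and (123,109), and the red ring on the board is at (476,186). I'll measure from this and then go down over the first wheel.

Run:
```python
from h import *
im,d,M,X=shot("wrist");s=ctrl.sense()
W=cloud(d,M,X);h=cv2.cvtColor(im,cv2.COLOR_BGR2HSV);b=(h[...,0]>100)&(h[...,0]<130)&(h[...,1]>120)&(W[...,2]>.04)
u=np.mgrid[:400,:640][1]
for lo,hi in((0,200),(250,400)):
    m=b&(u>lo)&(u<hi);t=W[m];k=t[t[:,2]>.16]
    print(np.round(np.percentile(t[:,0],[1,99]),4),"top",np.round(k.mean(0),4),np.round(np.percentile(k[:,1],[2,98]),4))
    for z0,z1 in((.05,.08),(.08,.11),(.11,.14),(.14,.165),(.165,.175)):
        k=t[(t[:,2]>z0)&(t[:,2]<z1)]
        if len(k)>5:print(z0,np.round(np.percentile(k[:,1],[5,95]),4),np.round(k.mean(0),4))
r=((h[...,0]<6)|(h[...,0]>174))&(h[...,1]>150)&(h[...,2]>80)&(W[...,2]>.01)&(u>400)
k=W[r];k=k[k[:,2]>.029];print("ring",(cv2.minEnclosingCircle(k[:,:2].astype(np.float32))),np.round(k.mean(0),4))
for uv in((319,44),(113,109)):print("post",np.round(ray(*uv,.055,M,X),4))
```

```text
[0.5369 0.6708] top [ 0.601  -0.0998  0.1662] [-0.1088 -0.0934]
0.05 [-0.1108 -0.0905] [ 0.6044 -0.0991  0.0655]
0.08 [-0.1091 -0.0896] [ 0.6022 -0.0969  0.0958]
0.11 [-0.1038 -0.09  ] [ 0.582  -0.0963  0.1264]
0.14 [-0.1048 -0.0917] [ 0.5903 -0.0973  0.1552]
0.165 [-0.1081 -0.0947] [ 0.6026 -0.1008  0.1683]
[0.4938 0.6109] top [0.5574 0.1287 0.1674] [0.1213 0.1364]
0.08 [0.1296 0.1388] [0.5155 0.1353 0.1072]
0.11 [0.128  0.1396] [0.504  0.1338 0.1277]
0.14 [0.1219 0.1377] [0.5385 0.1304 0.1559]
0.165 [0.1223 0.135 ] [0.5595 0.1285 0.1688]
ring ((0.6005082130432129, 0.3293353319168091), 0.017810165882110596) [0.5996 0.3285 0.0321]
post [0.4264 0.14   0.055 ]
post [ 0.4716 -0.0891  0.055 ]
```

>>> apply_moves --targets '[0, 0, 0, 0, -0.002, 0.01, 0, 0, 0, 0, 0, 0, 0.02, 0, 0, 0, 0, 0, 0, 0.02, 0, 0, 0, 0, 0, 0, 0.015, 0, 0, 0, 0, 0, 0, 0.006, 0, 0, 0, 0, 0, 0, 0, 0, 0, 0, 0, 0, 0, 0, 0, 0, 0, 0, 0, 0, 0, 0]'

```text
time_s: 3.2
position: [0.5673, 0.1301, 0.1609]
ee_rot: [3.141, 0.001, 3.059]
contact_force: [0.2, 0.5, 0.3]
gripper_width: 0.0431
gripper_force: 0.0
```

>>> apply_moves --targets '[0, 0, 0, 0, 0, 0.009, 0, 0, 0, 0, 0, 0.003, 0, 0, 0, 0, 0, 0, 0.003, 0, 0, 0, 0, 0, 0, 0.002, 0, 0, 0, 0, 0, 0, 0.002, 0, 0, 0, 0, 0, 0, 0.001, 0, 0, 0, 0, 0, 0, 0.0005, 0, 0, 0, 0, 0, 0, 0, 0, 0]'

```text
time_s: 4.2
position: [0.5679, 0.1415, 0.1513]
ee_rot: [-3.142, -0.0, 3.059]
contact_force: [0.1, 0.4, 0.6]
gripper_width: 0.0429
gripper_force: 0.0
```

>>> apply_moves --targets '[0, 0, 0, 0, 0.0002, 0, 0, 0, 0, 0, 0, 0.0002, 0, 0, 0, 0, 0, 0, 0.0002, 0, 0, 0, 0, 0, 0, 0.0002, 0, 0, 0, 0, 0, 0, 0.0002, 0, 0, 0, 0, 0, 0, 0, 0, 0, 0, 0, 0, 0, 0, 0, 0, 0, 0, 0, 0, 0, 0, 0]'

```text
time_s: 5.2
position: [0.568, 0.1425, 0.1513]
ee_rot: [-3.142, -0.0, 3.059]
contact_force: [0.0, 0.1, -0.3]
gripper_width: 0.0429
gripper_force: 0.0
```

>>> apply_moves --targets '[0, 0, 0, 0, 0.0002, 0, 0, 0, 0, 0, 0, 0.0002, 0, 0, 0, 0, 0, 0, 0.0002, 0, 0, 0, 0, 0, 0, 0.0002, 0, 0, 0, 0, 0, 0, 0.0002, 0, 0, 0, 0, 0, 0, 0, 0, 0, 0, 0, 0, 0, 0, 0, 0, 0, 0, 0, 0, 0, 0, 0]'

```text
time_s: 6.2
position: [0.5681, 0.1433, 0.1513]
ee_rot: [-3.141, -0.0, 3.059]
contact_force: [-0.1, -1.3, 0.4]
gripper_width: 0.0429
gripper_force: 0.6
```

>>> apply_moves --targets '[0, 0, 0, 0, 0.0002, 0, 0, 0, 0, 0, 0, 0.0002, 0, 0, 0, 0, 0, 0, 0.0002, 0, 0, 0, 0, 0, 0, 0.0002, 0, 0, 0, 0, 0, 0, 0.0002, 0, 0, 0, 0, 0, 0, 0, 0, 0, 0, 0, 0, 0, 0, 0, 0, 0, 0, 0, 0, 0, 0, 0]'

```text
time_s: 7.2
position: [0.5682, 0.144, 0.1513]
ee_rot: [-3.141, 0.0, 3.058]
contact_force: [-0.3, -5.8, 2.5]
gripper_width: 0.0426
gripper_force: 2.6
```

>>> apply_moves --targets '[0, 0, 0, 0, -0.005, 0, 0, 0, 0, 0, 0, -0.005, 0, 0, 0, 0, 0, 0, -0.005, 0, 0, 0, 0, 0, 0, -0.005, 0, 0, 0, 0, 0, 0, -0.004, 0, 0, 0, 0, 0, 0, -0.002, 0, 0, 0, 0, 0, 0, -0.001, 0, 0, 0, 0, 0, 0, -0.0003, 0, 0]'

```text
time_s: 8.2
position: [0.5659, 0.1174, 0.1513]
ee_rot: [3.141, 0.0, 3.059]
contact_force: [-0.2, 0.2, 0.4]
gripper_width: 0.0421
gripper_force: 0.0
```

>>> apply_moves --targets '[0, 0, 0, 0, -0.0002, 0, 0, 0, 0, 0, 0, -0.0002, 0, 0, 0, 0, 0, 0, -0.0002, 0, 0, 0, 0, 0, 0, -0.0002, 0, 0, 0, 0, 0, 0, -0.0002, 0, 0, 0, 0, 0, 0, 0, 0, 0, 0, 0, 0, 0, 0, 0, 0, 0, 0, 0, 0, 0, 0, 0]'

```text
time_s: 9.2
position: [0.5658, 0.1163, 0.1513]
ee_rot: [-3.142, -0.0, 3.059]
contact_force: [0.5, 0.5, 0.0]
gripper_width: 0.0429
gripper_force: 0.0
```

>>> apply_moves --targets '[0, 0, 0, 0, -0.0002, 0, 0, 0, 0, 0, 0, -0.0002, 0, 0, 0, 0, 0, 0, -0.0002, 0, 0, 0, 0, 0, 0, -0.0002, 0, 0, 0, 0, 0, 0, -0.0002, 0, 0, 0, 0, 0, 0, 0, 0, 0, 0, 0, 0, 0, 0, 0, 0, 0, 0, 0, 0, 0, 0, 0]'

```text
time_s: 10.2
position: [0.5657, 0.1153, 0.1513]
ee_rot: [-3.142, 0.0, 3.059]
contact_force: [-0.3, 0.4, -0.1]
gripper_width: 0.0427
gripper_force: 0.0
```

>>> apply_moves --targets '[0, 0, 0, 0, -0.0002, 0, 0, 0, 0, 0, 0, -0.0002, 0, 0, 0, 0, 0, 0, -0.0002, 0, 0, 0, 0, 0, 0, -0.0002, 0, 0, 0, 0, 0, 0, -0.0002, 0, 0, 0, 0, 0, 0, 0, 0, 0, 0, 0, 0, 0, 0, 0, 0, 0, 0, 0, 0, 0, 0, 0]'

```text
time_s: 11.2
position: [0.5657, 0.1144, 0.1513]
ee_rot: [3.141, 0.0, 3.059]
contact_force: [-0.4, 1.1, -0.0]
gripper_width: 0.043
gripper_force: 0.5
```

>>> apply_moves --targets '[0, 0, 0, 0, -0.0002, 0, 0, 0, 0, 0, 0, -0.0002, 0, 0, 0, 0, 0, 0, -0.0002, 0, 0, 0, 0, 0, 0, -0.0002, 0, 0, 0, 0, 0, 0, -0.0002, 0, 0, 0, 0, 0, 0, 0, 0, 0, 0, 0, 0, 0, 0, 0, 0, 0, 0, 0, 0, 0, 0, 0]'

```text
time_s: 12.2
position: [0.5656, 0.1138, 0.1514]
ee_rot: [3.141, 0.0, 3.059]
contact_force: [0.2, 4.5, 1.6]
gripper_width: 0.0426
gripper_force: 2.6
```

>>> apply_moves --targets '[0, 0, 0, 0, 0.008, 0, 0, 0, 0, 0, 0, 0.006, -0.03, 0, 0, 0, 0, 0, 0, -0.03, 0, 0, 0, 0, -0.01, -0.045, 0, 0, 0, 0, 0, -0.015, -0.045, 0, 0, 0, 0, 0, -0.015, -0.045, 0, 0, 0, 0, 0, -0.01, -0.045, 0, 0, 0, 0, 0, -0.007, -0.045, 0, 0]'

```text
time_s: 13.2
position: [0.6046, -0.1042, 0.211]
ee_rot: [-3.14, -0.001, 3.058]
contact_force: [-0.0, -0.4, 0.1]
gripper_width: 0.0425
gripper_force: 0.0
```

Run:
```python
from h import *
s=ctrl.sense();print(go([.605,-.101,.151],s),s["position"],s["contact_force"])
im,d,M,X=shot("wrist")
W=cloud(d,M,X);h=cv2.cvtColor(im,cv2.COLOR_BGR2HSV);b=(h[...,0]>100)&(h[...,0]<130)&(h[...,1]>120)&(W[...,2]>.04)
for y in(-.1,-.295):
    m=b&(abs(W[...,1]-y)<.05);t=W[m];k=t[t[:,2]>.16]
    if len(k): print(y,np.round(np.percentile(t[:,0],[1,99]),4),"top",np.round(k.mean(0),4),np.round(np.percentile(k[:,1],[2,98]),4),np.polyfit(k[:,0],k[:,1],1))
```

```text
[-0.00022032  0.00333786  0.05999805] [ 0.60457571 -0.10421825  0.21100349] [-0.04086623 -0.36469997  0.05071541]
-0.1 [0.5368 0.6509] top [ 0.5995 -0.1031  0.1675] [-0.1108 -0.0951] [-0.10265975 -0.04159858]
-0.295 [0.5163 0.648 ] top [ 0.5802 -0.2961  0.1663] [-0.3049 -0.2906] [ 0.01574082 -0.30520697]
```

>>> apply_moves --targets '[0, 0, 0, 0, 0, 0.03, 0, 0, 0, 0, 0, 0, 0.03, 0, 0, 0, 0, 0, 0, 0, 0, 0, 0, 0, 0, 0.004, 0, 0, 0, 0, 0, 0, 0.004, 0, 0, 0, 0, 0, 0, 0.003, 0, 0, 0, 0, 0, 0, 0.001, 0, 0, 0, 0, 0, 0, 0, 0, 0]'

```text
time_s: 14.25
position: [0.6059, -0.0896, 0.1515]
ee_rot: [-3.141, 0.0, 3.059]
contact_force: [0.1, 1.1, 1.1]
gripper_width: 0.0429
gripper_force: 0.0
```

>>> apply_moves --targets '[0, 0, 0, 0, 0.0002, 0, 0, 0, 0, 0, 0, 0.0002, 0, 0, 0, 0, 0, 0, 0.0002, 0, 0, 0, 0, 0, 0, 0.0002, 0, 0, 0, 0, 0, 0, 0.0002, 0, 0, 0, 0, 0, 0, 0, 0, 0, 0, 0, 0, 0, 0, 0, 0, 0, 0, 0, 0, 0, 0, 0]'

```text
time_s: 15.25
position: [0.606, -0.0888, 0.1513]
ee_rot: [-3.142, 0.0, 3.059]
contact_force: [0.2, 0.5, 0.1]
gripper_width: 0.043
gripper_force: 0.0
```

>>> apply_moves --targets '[0, 0, 0, 0, 0.0002, 0, 0, 0, 0, 0, 0, 0.0002, 0, 0, 0, 0, 0, 0, 0.0002, 0, 0, 0, 0, 0, 0, 0.0002, 0, 0, 0, 0, 0, 0, 0.0002, 0, 0, 0, 0, 0, 0, 0, 0, 0, 0, 0, 0, 0, 0, 0, 0, 0, 0, 0, 0, 0, 0, 0]'

```text
time_s: 16.25
position: [0.6061, -0.0878, 0.1513]
ee_rot: [-3.142, -0.0, 3.059]
contact_force: [0.9, -0.4, 0.8]
gripper_width: 0.0424
gripper_force: 0.1
```

>>> apply_moves --targets '[0, 0, 0, 0, 0.0002, 0, 0, 0, 0, 0, 0, 0.0002, 0, 0, 0, 0, 0, 0, 0.0002, 0, 0, 0, 0, 0, 0, 0.0002, 0, 0, 0, 0, 0, 0, 0.0002, 0, 0, 0, 0, 0, 0, 0, 0, 0, 0, 0, 0, 0, 0, 0, 0, 0, 0, 0, 0, 0, 0, 0]'

```text
time_s: 17.25
position: [0.6062, -0.0871, 0.1513]
ee_rot: [-3.141, 0.0, 3.058]
contact_force: [-0.2, -4.6, 0.3]
gripper_width: 0.0426
gripper_force: 2.0
```

>>> apply_moves --targets '[0, 0, 0, 0, 0.0002, 0, 0, 0, 0, 0, 0, 0.0002, 0, 0, 0, 0, 0, 0, 0.0002, 0, 0, 0, 0, 0, 0, 0.0002, 0, 0, 0, 0, 0, 0, 0.0002, 0, 0, 0, 0, 0, 0, 0, 0, 0, 0, 0, 0, 0, 0, 0, 0, 0, 0, 0, 0, 0, 0, 0]'

```text
time_s: 18.25
position: [0.6062, -0.0867, 0.1513]
ee_rot: [-3.14, 0.0, 3.058]
contact_force: [-1.2, -6.2, 0.6]
gripper_width: 0.0428
gripper_force: 3.0
```

>>> apply_moves --targets '[0, 0, 0, 0, -0.005, 0, 0, 0, 0, 0, 0, -0.005, 0, 0, 0, 0, 0, 0, -0.005, 0, 0, 0, 0, 0, 0, -0.005, 0, 0, 0, 0, 0, 0, -0.005, 0, 0, 0, 0, 0, 0, -0.002, 0, 0, 0, 0, 0, 0, -0.001, 0, 0, 0, 0, 0, 0, 0, 0, 0]'

```text
time_s: 19.25
position: [0.604, -0.1136, 0.1513]
ee_rot: [3.142, 0.0, 3.059]
contact_force: [0.5, 0.5, -0.0]
gripper_width: 0.0426
gripper_force: 0.0
```

>>> apply_moves --targets '[0, 0, 0, 0, -0.0002, 0, 0, 0, 0, 0, 0, -0.0002, 0, 0, 0, 0, 0, 0, -0.0002, 0, 0, 0, 0, 0, 0, -0.0002, 0, 0, 0, 0, 0, 0, -0.0002, 0, 0, 0, 0, 0, 0, 0, 0, 0, 0, 0, 0, 0, 0, 0, 0, 0, 0, 0, 0, 0, 0, 0]'

```text
time_s: 20.25
position: [0.6038, -0.1146, 0.1513]
ee_rot: [-3.142, -0.0, 3.059]
contact_force: [0.2, 0.1, 0.0]
gripper_width: 0.0428
gripper_force: 0.0
```

>>> apply_moves --targets '[0, 0, 0, 0, -0.0002, 0, 0, 0, 0, 0, 0, -0.0002, 0, 0, 0, 0, 0, 0, -0.0002, 0, 0, 0, 0, 0, 0, -0.0002, 0, 0, 0, 0, 0, 0, -0.0002, 0, 0, 0, 0, 0, 0, 0, 0, 0, 0, 0, 0, 0, 0, 0, 0, 0, 0, 0, 0, 0, 0, 0]'

```text
time_s: 21.25
position: [0.6038, -0.1156, 0.1513]
ee_rot: [3.142, -0.0, 3.059]
contact_force: [0.7, -0.6, 1.1]
gripper_width: 0.0426
gripper_force: 0.0
```

>>> apply_moves --targets '[0, 0, 0, 0, -0.0002, 0, 0, 0, 0, 0, 0, -0.0002, 0, 0, 0, 0, 0, 0, -0.0002, 0, 0, 0, 0, 0, 0, -0.0002, 0, 0, 0, 0, 0, 0, -0.0002, 0, 0, 0, 0, 0, 0, 0, 0, 0, 0, 0, 0, 0, 0, 0, 0, 0, 0, 0, 0, 0, 0, 0]'

```text
time_s: 22.25
position: [0.6037, -0.1165, 0.1513]
ee_rot: [3.141, -0.0, 3.059]
contact_force: [-0.6, 0.7, 1.0]
gripper_width: 0.0425
gripper_force: 0.6
```

>>> apply_moves --targets '[0, 0, 0, 0, -0.0002, 0, 0, 0, 0, 0, 0, -0.0002, 0, 0, 0, 0, 0, 0, -0.0002, 0, 0, 0, 0, 0, 0, -0.0002, 0, 0, 0, 0, 0, 0, -0.0002, 0, 0, 0, 0, 0, 0, 0, 0, 0, 0, 0, 0, 0, 0, 0, 0, 0, 0, 0, 0, 0, 0, 0]'

```text
time_s: 23.25
position: [0.6037, -0.1172, 0.1513]
ee_rot: [3.141, 0.0, 3.059]
contact_force: [0.4, 4.2, 2.0]
gripper_width: 0.043
gripper_force: 2.6
```

>>> apply_moves --targets '[0, 0, 0, 0, 0.008, 0, 0, 0, 0, 0, 0, 0.006, -0.03, 0, 0, 0, 0, 0, 0, -0.03, 0, 0, 0, 0, 0.001, -0.045, 0, 0, 0, 0, 0, 0.002, -0.05, 0, 0, 0, 0, 0, 0.002, -0.05, 0, 0, 0, 0, 0, 0.001, -0.05, 0, 0, 0, 0, -4.5, 0, 0, 0, 0]'

```text
time_s: 24.25
position: [0.5798, -0.3049, 0.2107]
ee_rot: [-3.137, -0.002, 3.13]
contact_force: [-0.3, 1.3, -0.0]
gripper_width: 0.0427
gripper_force: 0.0
```

Run:
```python
from h import *
im,d,M,X=shot("wrist")
s=ctrl.sense();print(s["position"],s["ee_rot"])
W=cloud(d,M,X);h=cv2.cvtColor(im,cv2.COLOR_BGR2HSV);b=(h[...,0]>100)&(h[...,0]<130)&(h[...,1]>120)&(W[...,2]>.04)
m=b&(abs(W[...,1]+.295)<.05);t=W[m];k=t[t[:,2]>.16]
print(np.round(np.percentile(t[:,0],[1,99]),4),"top",np.round(k.mean(0),4),np.round(np.percentile(k[:,1],[2,98]),4),np.polyfit(k[:,0],k[:,1],1))
# post
v,u=np.nonzero((abs(W[...,0]-.45)<.03)&(abs(W[...,1]+.295)<.02)&(W[...,2]>.05)&(W[...,2]<.07));print("post",len(u),np.round(np.median(W[v,u],0),4))
cv2.imwrite("pics/w2.png",im)
```

```text
[ 0.58087982 -0.30169546  0.21070206] [-3.13889846e+00 -1.87815890e-03  3.13758458e+00]
[0.5146 0.6304] top [ 0.5777 -0.2982  0.1674] [-0.3048 -0.2917] [ 0.00601798 -0.30166957]
post 94 [ 0.4493 -0.2981  0.0553]
```

View pics/w2.png

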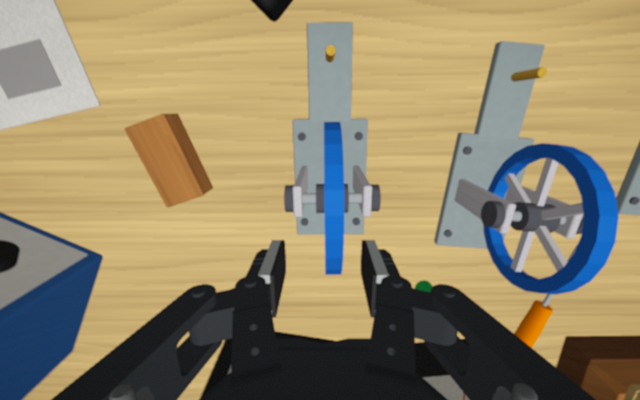

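The third wheel stands at u≈333 between the fingers (midline about 323), with its post at (330,52). Both other wheels were stiff.

>>> apply_moves --targets '[0, 0, 0, 0, 0.002, 0.03, 0, 0, 0, 0, 0, 0, 0.03, 0, 0, 0, 0, 0, 0, 0, 0, 0, 0, 0, 0, 0.004, 0, 0, 0, 0, 0, 0, 0.004, 0, 0, 0, 0, 0, 0, 0.002, 0, 0, 0, 0, 0, 0, 0.001, 0, 0, 0, 0, 0, 0, 0, 0, 0]'

```text
time_s: 25.3
position: [0.5827, -0.2846, 0.1515]
ee_rot: [-3.141, 0.0, 3.137]
contact_force: [-0.4, 1.0, -0.1]
gripper_width: 0.0429
gripper_force: 0.0
```

>>> apply_moves --targets '[0, 0, 0, 0, 0.0002, 0, 0, 0, 0, 0, 0, 0.0002, 0, 0, 0, 0, 0, 0, 0.0002, 0, 0, 0, 0, 0, 0, 0.0002, 0, 0, 0, 0, 0, 0, 0.0002, 0, 0, 0, 0, 0, 0, 0, 0, 0, 0, 0, 0, 0, 0, 0, 0, 0, 0, 0, 0, 0, 0, 0]'

```text
time_s: 26.3
position: [0.5827, -0.2835, 0.1513]
ee_rot: [-3.142, 0.0, 3.137]
contact_force: [-0.3, 0.3, -0.2]
gripper_width: 0.0425
gripper_force: 0.0
```

>>> apply_moves --targets '[0, 0, 0, 0, 0.0002, 0, 0, 0, 0, 0, 0, 0.0002, 0, 0, 0, 0, 0, 0, 0.0002, 0, 0, 0, 0, 0, 0, 0.0002, 0, 0, 0, 0, 0, 0, 0.0002, 0, 0, 0, 0, 0, 0, 0, 0, 0, 0, 0, 0, 0, 0, 0, 0, 0, 0, 0, 0, 0, 0, 0]'

```text
time_s: 27.3
position: [0.5827, -0.2826, 0.1513]
ee_rot: [-3.141, 0.0, 3.137]
contact_force: [0.2, -1.1, 0.0]
gripper_width: 0.0425
gripper_force: 0.4
```

>>> apply_moves --targets '[0, 0, 0, 0, 0.0002, 0, 0, 0, 0, 0, 0, 0.0002, 0, 0, 0, 0, 0, 0, 0.0002, 0, 0, 0, 0, 0, 0, 0.0002, 0, 0, 0, 0, 0, 0, 0.0002, 0, 0, 0, 0, 0, 0, 0, 0, 0, 0, 0, 0, 0, 0, 0, 0, 0, 0, 0, 0, 0, 0, 0]'

```text
time_s: 28.3
position: [0.5827, -0.2815, 0.1513]
ee_rot: [3.142, -0.0, 3.137]
contact_force: [-0.6, -1.0, 0.9]
gripper_width: 0.0427
gripper_force: 0.4
```

>>> apply_moves --targets '[0, 0, 0, 0, 0.0002, 0, 0, 0, 0, 0, 0, 0.0002, 0, 0, 0, 0, 0, 0, 0.0002, 0, 0, 0, 0, 0, 0, 0.0002, 0, 0, 0, 0, 0, 0, 0.0002, 0, 0, 0, 0, 0, 0, 0, 0, 0, 0, 0, 0, 0, 0, 0, 0, 0, 0, 0, 0, 0, 0, 0]'

```text
time_s: 29.3
position: [0.5827, -0.2805, 0.1513]
ee_rot: [3.142, -0.0, 3.137]
contact_force: [0.3, -0.9, 0.5]
gripper_width: 0.0427
gripper_force: 0.4
```

>>> apply_moves --targets '[0, 0, 0, 0, 0.0002, 0, 0, 0, 0, 0, 0, 0.0002, 0, 0, 0, 0, 0, 0, 0.0002, 0, 0, 0, 0, 0, 0, 0.0002, 0, 0, 0, 0, 0, 0, 0.0002, 0, 0, 0, 0, 0, 0, 0, 0, 0, 0, 0, 0, 0, 0, 0, 0, 0, 0, 0, 0, 0, 0, 0]'

```text
time_s: 30.3
position: [0.5827, -0.2797, 0.1513]
ee_rot: [-3.141, 0.0, 3.137]
contact_force: [0.2, -1.8, 0.6]
gripper_width: 0.0429
gripper_force: 0.9
```

>>> apply_moves --targets '[0, 0, 0, 0, 0.0002, 0, 0, 0, 0, 0, 0, 0.0002, 0, 0, 0, 0, 0, 0, 0.0002, 0, 0, 0, 0, 0, 0, 0.0002, 0, 0, 0, 0, 0, 0, 0, 0, 0, 0, 0, 0, 0, 0, 0, 0, 0, 0, 0, 0, 0, 0, 0, 0, 0, 0, 0, 0, 0, 0]'

```text
time_s: 31.3
position: [0.5827, -0.2791, 0.1514]
ee_rot: [-3.141, 0.0, 3.137]
contact_force: [-0.8, -5.1, 2.1]
gripper_width: 0.0425
gripper_force: 2.6
```

>>> apply_moves --targets '[0, 0, 0, 0, -0.006, 0, 0, 0, 0, 0, 0, -0.006, 0, 0, 0, 0, 0, 0, -0.006, 0, 0, 0, 0, 0, 0, -0.006, 0, 0, 0, 0, 0, 0, -0.003, 0, 0, 0, 0, 0, 0, -0.002, 0, 0, 0, 0, 0, 0, -0.001, 0, 0, 0, 0, 0, 0, -0.001, 0, 0]'

```text
time_s: 32.3
position: [0.5827, -0.3093, 0.1514]
ee_rot: [3.141, 0.0, 3.138]
contact_force: [-0.3, 0.8, -0.6]
gripper_width: 0.0425
gripper_force: 0.4
```

>>> apply_moves --targets '[0, 0, 0, 0, -0.0005, 0, 0, 0, 0, 0, 0, -0.0005, 0, 0, 0, 0, 0, 0, -0.0005, 0, 0, 0, 0, 0, 0, -0.0005, 0, 0, 0, 0, 0, 0, -0.0005, 0, 0, 0, 0, 0, 0, -0.0005, 0, 0, 0, 0, 0, 0, -0.0005, 0, 0, 0, 0, 0, 0, 0, 0, 0]'

```text
time_s: 33.3
position: [0.5826, -0.3133, 0.1513]
ee_rot: [-3.142, 0.0, 3.137]
contact_force: [-0.3, 0.2, 0.4]
gripper_width: 0.0426
gripper_force: 0.4
```

>>> apply_moves --targets '[0, 0, 0, 0, -0.0002, 0, 0, 0, 0, 0, 0, -0.0002, 0, 0, 0, 0, 0, 0, -0.0002, 0, 0, 0, 0, 0, 0, -0.0002, 0, 0, 0, 0, 0, 0, -0.0002, 0, 0, 0, 0, 0, 0, 0, 0, 0, 0, 0, 0, 0, 0, 0, 0, 0, 0, 0, 0, 0, 0, 0]'

```text
time_s: 34.3
position: [0.5826, -0.3143, 0.1513]
ee_rot: [-3.141, 0.0, 3.137]
contact_force: [-0.4, 0.7, 1.2]
gripper_width: 0.0428
gripper_force: 0.4
```

>>> apply_moves --targets '[0, 0, 0, 0, -0.0002, 0, 0, 0, 0, 0, 0, -0.0002, 0, 0, 0, 0, 0, 0, -0.0002, 0, 0, 0, 0, 0, 0, -0.0002, 0, 0, 0, 0, 0, 0, -0.0002, 0, 0, 0, 0, 0, 0, 0, 0, 0, 0, 0, 0, 0, 0, 0, 0, 0, 0, 0, 0, 0, 0, 0]'

```text
time_s: 35.3
position: [0.5826, -0.3152, 0.1513]
ee_rot: [3.142, -0.0, 3.137]
contact_force: [-0.2, 1.4, 0.5]
gripper_width: 0.0428
gripper_force: 0.6
```

>>> apply_moves --targets '[0, 0, 0, 0, -0.0002, 0, 0, 0, 0, 0, 0, -0.0002, 0, 0, 0, 0, 0, 0, -0.0002, 0, 0, 0, 0, 0, 0, -0.0002, 0, 0, 0, 0, 0, 0, -0.0002, 0, 0, 0, 0, 0, 0, 0, 0, 0, 0, 0, 0, 0, 0, 0, 0, 0, 0, 0, 0, 0, 0, 0]'

```text
time_s: 36.3
position: [0.5827, -0.3158, 0.1513]
ee_rot: [3.141, -0.0, 3.138]
contact_force: [0.1, 5.4, 2.9]
gripper_width: 0.0428
gripper_force: 2.6
```

>>> apply_moves --targets '[0, 0, 0, 0, 0.007, 0, 0, 0, 0, 0, 0, 0.007, 0, 0, 0, 0, 0, 0, 0, -0.02, 0, 0, 0, 0, 0, 0, -0.04, 0, 0, 0, 0, 0, 0.02, -0.04, 0, 0, 0, 0, 0, 0.05, 0, -0.3, 0, 0, 0, 0, 0.05, 0, -0.3, 0, 0, 0, 0, 0.05, 0, -0.3]'

```text
time_s: 37.3
position: [0.5832, -0.1312, 0.2515]
ee_rot: [-3.141, 0.001, 3.137]
contact_force: [0.1, 0.3, -0.6]
gripper_width: 0.0553
gripper_force: 0.0
```

>>> apply_moves --targets '[0, 0, 0, -0.003, 0.058, 0, -0.3, 0, 0, 0, -0.003, 0.058, 0, -0.3, 0, 0, 0, -0.003, 0.058, 0, -0.3, 0, 0, 0, -0.003, 0.058, 0, -0.3, 0, 0, 0, -0.003, 0.058, 0, -0.3, 0, 0, 0, -0.003, 0.058, 0, -0.3, 0, 0, 0, 0, 0.058, 0, -0.3, 0, 0, 0, 0, 0.05, 0, -0.3]'

```text
time_s: 38.3
position: [0.6031, 0.3258, 0.2511]
ee_rot: [-3.141, 0.001, 3.138]
contact_force: [1.2, 0.4, -0.2]
gripper_width: 0.0553
gripper_force: 0.0
```

Run:
```python
from h import *
im,d,M,X=shot("wrist")
s=ctrl.sense();print(s["position"],s["ee_rot"],s["gripper_width"])
W=cloud(d,M,X);h=cv2.cvtColor(im,cv2.COLOR_BGR2HSV)
r=((h[...,0]<6)|(h[...,0]>174))&(h[...,1]>150)&(h[...,2]>80)&(W[...,2]>.028)&(abs(W[...,1]-.33)<.05)
k=W[r];c=cv2.minEnclosingCircle(k[:,:2].astype(np.float32));print("ring",c,np.round(k.mean(0),4),go([*c[0],.013],s))
a=np.load("scene0.npz");V=cloud(a["d"],a["M"],a["X"]);m=(V[...,2]>.09)&(V[...,2]<.13)&(abs(V[...,0]-.65)<.1)&(abs(V[...,1]-.25)<.1)
print("jar",np.round(np.percentile(V[m],[3,97],axis=0),3))
m=(h[...,0]>130)&(h[...,0]<155)&(h[...,1]>100)&(W[...,2]>.012);print("purple",np.round(np.percentile(W[m],[3,97],axis=0),3))
cv2.imwrite("pics/w3.png",im)
```

```text
[0.60037378 0.33464743 0.25053182] [ 3.13584295e+00 -1.59190458e-03 -3.13734297e+00] 0.05541859440996207
ring ((0.6008134484291077, 0.32981544733047485), 0.017767148092389107) [0.6001 0.3303 0.0322] [-0.00079726 -0.00619946  0.23749914]
jar [[0.563 0.159 0.096]
 [0.74  0.285 0.113]]
purple [[0.591 0.218 0.014]
 [0.71  0.447 0.022]]
```

View pics/w3.png

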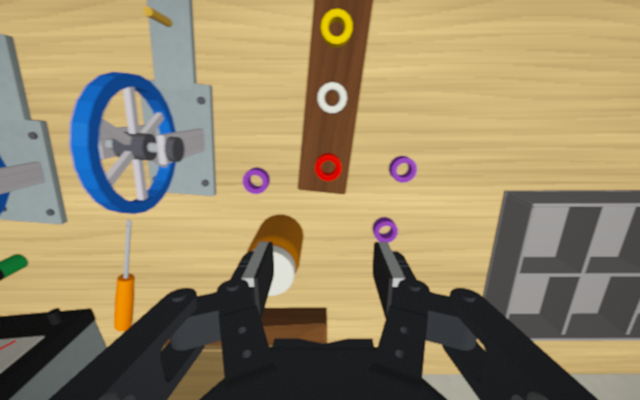

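The red ring at (328,168) lies on the board. The jar at (277,255) is nearer the camera side, clear of the fingers' path.

>>> apply_moves --targets '[0, 0, 0, 0, -0.004, 0.04, -0.3, 0, 0, 0, 0, 0, 0.045, -0.3, 0, 0, 0, 0, 0, 0.045, -0.3, 0, 0, 0, 0, 0, 0.03, -0.3, 0, 0, 0, 0, 0, 0.02, -0.3, 0, 0, 0, 0, 0, 0.01, -0.3, 0, 0, 0, 0, 0, 0, -0.3, 0, 0, 0, 0, 0, 0, -0.3]'

```text
time_s: 39.35
position: [0.6039, 0.3199, 0.0624]
ee_rot: [3.141, 0.002, 3.137]
contact_force: [0.7, 0.1, 0.0]
gripper_width: 0.0555
gripper_force: 0.0
```

Run:
```python
from h import *
s=ctrl.sense();print(s["position"],s["ee_rot"],go([.6005,.3298,.013],s))
a=np.load("scene0.npz");V=cloud(a["d"],a["M"],a["X"]);m=np.zeros(V.shape[:2],bool);m[285:312,364:392]=1;m&=V[...,2]>.104
print("jar",np.round(np.percentile(V[m],[3,97],axis=0),3))
```

```text
[0.6039076  0.31994009 0.062372  ] [3.14088726e+00 1.56937477e-03 3.13719957e+00] [0.00352836 0.00981002 0.04937346]
jar [[0.685 0.232 0.105]
 [0.739 0.285 0.113]]
```

>>> apply_moves --targets '[0, 0, 0, 0.0035, 0.01, 0.01, -0.3, 0, 0, 0, 0, 0, 0.02, -0.3, 0, 0, 0, 0, 0, 0.013, -0.3, 0, 0, 0, 0, 0, 0.005, -0.3, 0, 0, 0, 0, 0, 0, -0.3, 0, 0, 0, 0, 0, 0, 0.4, 0, 0, 0, 0, 0, 0, 0.4, 0, 0, 0, 0, 0, 0, 0.4]' --force 20

```text
time_s: 40.35
position: [0.6003, 0.3299, 0.0139]
ee_rot: [3.141, 0.001, 3.137]
contact_force: [0.9, 0.2, 1.5]
gripper_width: 0.0356
gripper_force: 20.2
```

>>> apply_moves --targets '[0, 0, 0, 0, 0, 0, 0.6, 0, 0, 0, 0, 0, 0, 0.6, 0, 0, 0, 0, 0, -0.005, 0.6, 0, 0, 0, 0, 0, -0.015, 0.6, 0, 0, 0, 0, 0, -0.03, 0.6, 0, 0, 0, 0, 0, -0.04, 0.6, 0, 0, 0, 0, 0, -0.05, 0.6, 0, 0, 0, 0, 0, -0.05, 0.6]'

```text
time_s: 41.35
position: [0.5995, 0.3296, 0.2057]
ee_rot: [3.141, 0.0, 3.137]
contact_force: [0.2, 0.6, -0.6]
gripper_width: 0.0357
gripper_force: 20.1
```

>>> apply_moves --targets '[0, 0, 0, 0, 0, -0.03, 0.6, 0, 0, 0, 0.01, -0.045, 0, 0.6, 0, 0, 0, 0.01, -0.045, 0, 0.6, 0, 0, 0, 0.011, -0.045, 0, 0.6, 0, 0, 0, 0.011, -0.045, 0, 0.6, 0, 0, 0, 0.011, -0.045, 0, 0.6, 0, 0, 0, 0.011, -0.045, 0, 0.6, 0, 0, 0, 0.011, -0.045, 0, 0.6]'

```text
time_s: 42.35
position: [0.5229, 0.0137, 0.2342]
ee_rot: [-3.142, 0.001, 3.138]
contact_force: [0.8, -1.4, -0.3]
gripper_width: 0.0357
gripper_force: 20.1
```

>>> apply_moves --targets '[0, 0, 0, 0.011, -0.045, 0, 0.6, 0, 0, 0, 0.011, -0.045, 0, 0.6, 0, 0, 0, 0.011, -0.045, 0, 0.6, 0, 0, 0, 0.011, -0.045, 0, 0.6, 0, 0, 0, 0.011, -0.045, 0, 0.6, 0, 0, 0, 0.011, -0.045, 0, 0.6, 0, 0, 0, 0.009, -0.043, 0, 0.6, 0, 0, 0, 0, 0, 0, 0.6]'

```text
time_s: 43.35
position: [0.4454, -0.3015, 0.2339]
ee_rot: [-3.14, -0.0, 3.131]
contact_force: [-0.4, 1.3, -0.4]
gripper_width: 0.0359
gripper_force: 20.1
```

>>> apply_moves --targets '[0, 0, 0, 0, 0, 0.03, 0.6, 0, 0, 0, 0, 0, 0.04, 0.6, 0, 0, 0, 0, 0, 0.04, 0.6, 0, 0, 0, 0, 0, 0.02, 0.6, 0, 0, 0, 0, 0, 0, 0.6, 0, 0, 0, 0, 0, 0, 0.6, 0, 0, 0, 0, 0, 0, 0.6, 0, 0, 0, 0, 0, 0, 0.6]'

```text
time_s: 44.35
position: [0.4475, -0.2978, 0.1042]
ee_rot: [-3.141, 0.001, 3.137]
contact_force: [-0.7, 0.3, -0.2]
gripper_width: 0.0356
gripper_force: 20.2
```

Run:
```python
from h import *
s=ctrl.sense();print(s["position"],s["ee_rot"],s["gripper_width"],go([.4495,-.298,.08],s))
im,d,M,X=shot("wrist");W=cloud(d,M,X)
m=(abs(W[...,0]-.45)<.025)&(abs(W[...,1]+.298)<.02)&(W[...,2]>.045)&(W[...,2]<.062);v,u=np.nonzero(m)
print(len(u),np.round(np.median(W[m],0),4) if len(u) else 0)
m,_,_,_=shot("side");im=cv2.hconcat([im[:,100:540],cv2.resize(m[100:260,300:440],(350,400))]);cv2.imwrite("pics/w4.png",im)
```

```text
[ 0.44753301 -0.29783956  0.10416543] [-3.14080944e+00  1.28533896e-03  3.13725004e+00] 0.03555019285035239 [-0.0019366  -0.00013297  0.02416805]
159 [ 0.4462 -0.2979  0.0547]
```

View pics/w4.png

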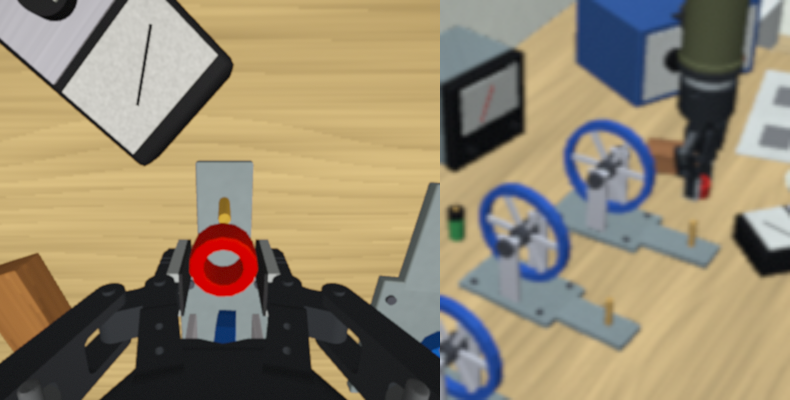

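The ring is in the fingers at (223,258), and the post is just behind it at (224,212). They are aligned sideways, so I'll lower it.

>>> apply_moves --targets '[0, 0, 0, -0.0015, 0, 0.01, 0.6, 0, 0, 0, 0, 0, 0.015, 0.6, 0, 0, 0, 0, 0, 0.01, 0.6, 0, 0, 0, 0, 0, 0.007, 0.6, 0, 0, 0, 0, 0, 0.005, 0.6, 0, 0, 0, 0, 0, 0.005, 0.6, 0, 0, 0, 0, 0, 0.003, 0.6, 0, 0, 0, 0, 0, 0, 0.6]'

```text
time_s: 45.45
position: [0.4486, -0.2976, 0.0482]
ee_rot: [3.142, -0.0, 3.137]
contact_force: [-0.4, -0.1, 0.7]
gripper_width: 0.0356
gripper_force: 20.2
```

Run:
```python
from h import *
m,_,_,_=shot("side");cv2.imwrite("pics/s5.png",cv2.resize(m[150:230,360:440],(600,600),interpolation=cv2.INTER_CUBIC));s=ctrl.sense();print(s["position"],s["contact_force"])
```

```text
[ 0.44868936 -0.29769222  0.048359  ] [ 1.19355192 -0.4482235   0.17314434]
```

View pics/s5.png

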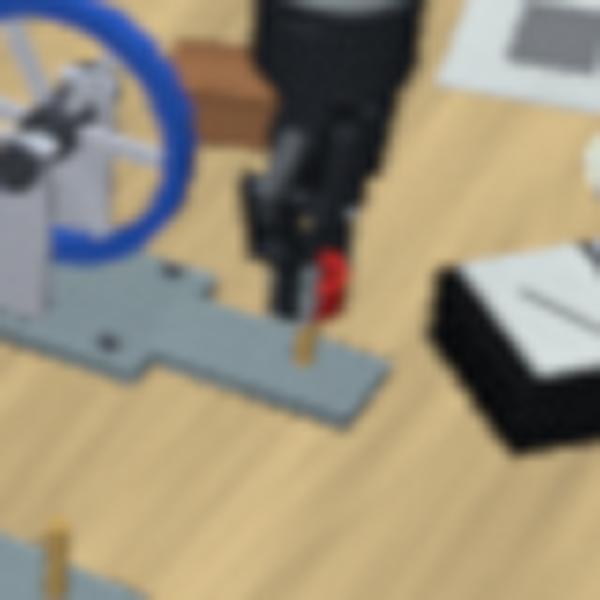

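The post runs up into the ring: brass shows below it at (305,345) and above it at (307,222), and there is no contact force. I'll lower the rest of the way and release.

>>> apply_moves --targets '[0, 0, 0, 0, 0, 0.008, 0.6, 0, 0, 0, 0, 0, 0.009, 0.6, 0, 0, 0, 0, 0, 0.008, 0.6, 0, 0, 0, 0, 0, 0.004, 0.6, 0, 0, 0, 0, 0, 0.003, 0.6, 0, 0, 0, 0, 0, 0.0015, 0.6, 0, 0, 0, 0, 0, 0, 0.6, 0, 0, 0, 0, 0, 0, 0.6]'

```text
time_s: 46.5
position: [0.4488, -0.2977, 0.015]
ee_rot: [-3.141, 0.0, 3.137]
contact_force: [0.6, 0.1, -0.4]
gripper_width: 0.0354
gripper_force: 20.2
```

>>> apply_moves --targets '[0, 0, 0, 0, 0, 0, -0.2, 0, 0, 0, 0, 0, 0, -0.2, 0, 0, 0, 0, 0, 0, -0.2, 0, 0, 0, 0, 0, 0, -0.2, 0, 0, 0, 0, 0, -0.01, -0.2, 0, 0, 0, 0, 0, -0.02, -0.2, 0, 0, 0, 0, 0, -0.03, -0.2, 0, 0, 0, 0, 0, -0.04, -0.2]'

```text
time_s: 47.5
position: [0.4482, -0.2973, 0.1158]
ee_rot: [3.141, -0.001, 3.137]
contact_force: [-0.1, -0.9, 0.7]
gripper_width: 0.051
gripper_force: 0.0
```

>>> apply_moves --targets '[0, 0, 0, 0, 0, -0.04, -0.2, 0, 0, 0, 0, 0, -0.04, -0.2, 0, 0, 0, 0, 0, -0.03, -0.2, 0, 0, 0, 0, 0, 0, -0.2, 0, 0, 0, 0, 0, 0, -0.2, 0, 0, 0, 0, 0, 0, -0.2, 0, 0, 0, 0, 0, 0, -0.2, 0, 0, 0, 0, 0, 0, -0.2]'

```text
time_s: 48.5
position: [0.4485, -0.2976, 0.2243]
ee_rot: [3.141, -0.001, 3.137]
contact_force: [0.9, 0.0, 0.0]
gripper_width: 0.0512
gripper_force: 0.0
```

Run:
```python
from h import *
im,d,M,X=shot("wrist");W=cloud(d,M,X);h=cv2.cvtColor(im,cv2.COLOR_BGR2HSV)
r=((h[...,0]<6)|(h[...,0]>174))&(h[...,1]>150)&(h[...,2]>80)&(abs(W[...,1]+.298)<.05)
k=W[r];print("ring",np.round(np.percentile(k,[2,50,98],axis=0),4))
b=(h[...,0]>100)&(h[...,0]<130)&(h[...,1]>120)&(abs(W[...,1]+.3)<.05)&(W[...,2]>.155)
print("rim top",np.round(W[b].mean(0),4) if b.any() else None)
im2,_,_,_=shot("side")
cv2.imwrite("pics/f6.png",cv2.hconcat([im[:,100:540],cv2.resize(im2[130:250,320:425],(350,400))]))
```

```text
ring [[ 0.432  -0.314   0.022 ]
 [ 0.4461 -0.2987  0.0322]
 [ 0.4641 -0.2832  0.0339]]
rim top [ 0.5496 -0.3011  0.1681]
```

View pics/f6.png

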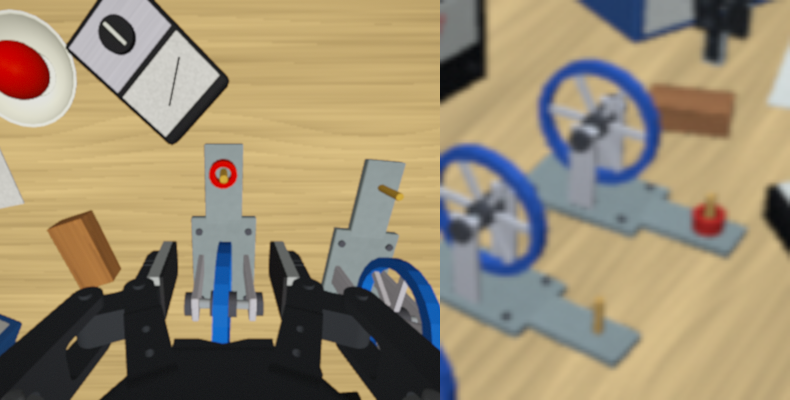

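The ring lies flat around its post, at (222,174) in the left half and (708,220) in the right, with its top at 32 mm. The wheel is still tipped to the right, rim at y = −0.301 against −0.298 before. Handing in.

```bash
python3 -c "
from h import *
print(workorder.sign_off())"
```

```text
the job is handed in; nothing more can be done
None
```

The loose wheel is the one on the robot's far right, at y ≈ −0.30. I left it tipped to the right with the red ring flat over its stand's marker post and signed off at about 48.6 s; the other two wheels felt sound.

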